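# Start up the bench polisher

## Robot

A 6-joint arm with a two-finger parallel gripper is mounted at the origin on the work surface. World frame = base frame: x ahead of the robot, y to its left, z up, the work surface at z = 0. Lengths are in mm, angles in rad, forces in N, time in s.
With the tool pointing down it reaches from about 300 to 850 mm from the base axis. Payload 5.4 kg.
Tool frame: the origin (TCP) lies midway between the tips of the shut fingers; the grasp point (between the pads) lies manip.grasp_offset behind it (manip.grasp_offset is the distance from the TCP to the grasp point, in mm); z points along the fingers, y is the line along which they close (so a half turn about z gives the same grasp; the last joint's range is limited). The gripper opens to 85 mm and grips with 20 to 120 N. Pads are 22 mm wide; open, the fingers measure 114 mm over their backs; the gripper's body (76 mm by 85 mm) begins 54 mm behind the grasp point. The pads swing forward as they close: fully open they stand 13 mm farther back than shut.
Start: joints at [0.954, 0.158, 1.597, -0, 1.386, -0.21], TCP at [227.519, 528.054, 231.299] pointing down, gripper open.
Joint ranges: [-2.91, 2.91], [-0.94, 2.29], [0.18, 2.7], [-1.29, 4.43], [0.17, 2.64], [-3, 3]. Speed limits (rad/s): [2.57, 2.57, 3.14, 3.14, 3.14, 3.14].

## Interface

Orientations are given as a unit quaternion [w, x, y, z].
In Python, from cell import manip gives the robot as it stands. The module is installed in compiled form; this text tells all that it offers.
- The arm moves only by the shell command python3 -m jog 'ROWS' [OPENING] [FORCE]. ROWS is JSON, a list of rows, each a list of 6 numbers: the shift along the world's x, y, z scaled (see below), then the turn, a rotation vector about the world's x, y, z scaled (see below). A call has 1 to 20 rows; each row is the pose to reach, as a shift and turn from the pose commanded when the call began; what a row does not reach only later rows make up. The controller multiplies each number of a shift by 1 m and each number of a turn by 120 degrees. A row lasts 1/10 s, in which the tool goes at most 50 mm and 8.59 degrees, less where a joint would pass 70% of its speed; a pose out of reach is approached as far as the arm can. A call with a number of a shift or a turn outside -1 to 1 is refused whole. A call with a gripper value outside its range is refused whole. OPENING is the opening, from -1 (shut) to 1 (fully open), set as the call begins (- or left out, the last holds). The fingers move at their own pace and stop on an object; FORCE is the grip in N (left out, the last holds). Time passes only in rows, so rows that repeat a pose let the fingers close. It gives the time, the measured TCP pose, the force, the opening and the grip force at its end, in the units of the state.
- manip.get_obs(): the state, without advancing time (a new reading comes with each control period).
- manip.capture(name): name is "side" or "top" or "wrist"; returns a dict with "image" (420x560x3 uint8, red, green, blue), "z_map" (420x560 float32, mm along the optical axis (not along the pixel's ray), 0 where there is no reading), "vfov" (degrees; the focal length in pixels is half the picture's height over the tangent of half this angle, whatever the lens; pixels are square), "cx", "cy" (the principal point, pixels), "pose" (4x4, takes a point from camera to world coordinates); the wrist camera has in their place "T_tool_cam" (4x4, takes a point from camera to tool coordinates, whose origin is the TCP and whose axes are the flange's). Camera axes: x right, y down, z forward; pixel columns grow to the right and rows downward; lengths in mm; the calibration is good to about 2 mm. A picture is of the moment at which its call begins: read the wrist's pose just before it.
- manip.finish_job(): hands the job in; it is judged then, once.
Trained networks look in the newest picture that a camera, given by its name, has taken for a name from the list of things; names that differ only in an ending like _2 or _b are one class to them, and where a whole thing is asked for, a point or a joint stands for the part that bears it (a point fixed in the world has none). Each returns a list of dicts, best first, with "score" (0 to 1); they miss things now and then, are a little off and sometimes report something else, mostly with a low value. They report only what shows in the picture. A call takes as long as a camera call.
- manip.search_frame(camera, target): "extent" ([left, top, right, bottom] in pixels, round what is visible of it).
The state is a dict: "clock": time; "joint_positions": joint angles; "dq": joint speeds; "effort": joint torques, N m; "ee_pos": TCP position; "ee_rot": TCP orientation; "ft_force": force on the tool from outside, world axes, zero at the start; "torque": the same for the moment, N m; "width": finger opening in mm; "finger_force": force on a finger pad.
Only numpy, scipy, OpenCV 4.12 (cv2) and the standard library are available. Lean on these libraries where they do the work, as an engineer would, in place of code of your own. Each camera call takes 0.05 s, during which the arm holds its last target. There are 200 camera calls.

## Task

Get the polisher going: first fold its raised dust flap down until it is level, and leave it so before any key on the control desk is pressed. Then press the desk's keys one at a time, letting each come back up: the round one, next the square one, and last the bar-shaped one, which you hold down for two seconds. Leave the other things on the bench where they are.

Things in the scene. Friction and masses are not known exactly. Their poses are not given: they have to be found in the camera images.
- desk: grey control desk fixed on the bench, 130 x 290 mm, 120 mm high; its sloping face towards the robot carries three black keys side by side, 90 mm apart, in any order. Origin: centre of its underside; x away from the robot, y along the row of keys. A steel hoop over the keys bars the way straight from above: come in square to the sloping face, fingers closing along the row
- hoop_mid (a point): middle of the hoop's level bar: a 12 mm steel bar along the desk's y, 304 mm long, 258 mm above the bench, about 10 mm behind being right above the middles of the keys, fixed; its two legs stand at the back of the desk's ends
- key_round_top (a point): centre of the top face of the round key, 60 mm across. x runs up the slope, y along the row of keys, z straight out of the desk face, which slopes 28 degrees from level, facing the robot. The cap stands 19 mm above the desk's sheet-metal bezel, moves 8 mm straight into the face (against z) and springs back
- key_round (a joint): how far the round key is pressed in, in m: 0 up, 0.008 fully down. Spring: 1.5 N starts it, 5 N takes it fully down; it counts as pressed from 0.0045
- key_square_top (a point): centre of the top face of the square key, 52 x 52 mm. x runs up the slope, y along the row of keys, z straight out of the desk face, which slopes 28 degrees from level, facing the robot. The cap stands 19 mm above the desk's sheet-metal bezel, moves 8 mm straight into the face (against z) and springs back
- key_square (a joint): how far the square key is pressed in, in m: 0 up, 0.008 fully down. Spring: 1.5 N starts it, 5 N takes it fully down; it counts as pressed from 0.0045
- key_bar_top (a point): centre of the top face of the narrow bar-shaped key, 72 mm up the slope by 26 mm wide. x runs up the slope, y along the row of keys, z straight out of the desk face, which slopes 28 degrees from level, facing the robot. The cap stands 19 mm above the desk's sheet-metal bezel, moves 8 mm straight into the face (against z) and springs back
- key_bar (a joint): how far the bar-shaped key is pressed in, in m: 0 up, 0.008 fully down. Spring: 1.5 N starts it, 5 N takes it fully down; it counts as pressed from 0.0045
- polisher: blue bench polisher fixed on the bench: base 170 x 300 mm, motor lying along its y, 136 mm across, on the -y side (its top at 218 mm); a cloth wheel at the +y end under a dark steel hood, 130 mm wide, top 206 mm above the bench. Origin: on the bench under the wheel's middle; x away from the robot
- flap (a joint): angle of the polisher's dust flap, in rad: 0 level, positive raised, from -0.7 to 1.2. Its stiff hinge (0.35 N m of friction) holds it wherever it is left; it starts raised by 0.5 to 0.85
- flap_hinge (a point): middle of the flap's hinge line, 208 mm above the bench on the front top edge of the hood. The flap: a flat aluminium sheet 120 mm wide along the hinge, 130 mm from hinge to free edge, 6 mm thick (3 mm either side of this line), reaching towards the robot. Axes turn with it: -x to its free edge, y along the hinge, z out of its upper face
- flap_edge (a point): middle of the flap's free edge, 130 mm from the hinge line; axes as the hinge's
- tin: a closed round tin, 60 mm across, 60 mm high, standing between desk and polisher. Loose; not to be disturbed. Origin: centre of its underside
- compound_bar: a red-brown bar of polishing compound, 50 x 120 x 30 mm, lying in front of the polisher. Loose; not to be disturbed. Origin: centre of its underside
- hammer: a hammer, 240 mm long, lying in front of the desk. Loose; not to be disturbed. Origin: middle of its length, on the bench
- mug: a white mug, 80 mm across, 90 mm high, at the left end of the desk. Loose; not to be disturbed. Origin: centre of its underside
- bead_tray: a shallow wooden tray, 80 x 160 x 25 mm, to the left of the hammer. Loose; not to be disturbed. Origin: centre of its underside
- mandrel: a slim upright steel mandrel on a 60 mm round foot, 140 mm high, on the robot's side of the bench near the middle. Loose; not to be disturbed. Origin: centre of its underside
- pliers_wrench: a wrench, 170 mm long, lying to the right of the compound bar. Loose; not to be disturbed. Origin: middle of its length, on the bench

How it is judged (in metres and radians):
On the way, in this order (a step that is already met when the one before it is completed fails the run):
1. the dust flap is folded down to level (value of joint flap between -0.17 and 0.17 rad), for 0.3 s.
2. the round key is pressed (value of joint key_round above 0.0045 m), for 0.05 s.
3. the square key is pressed (value of joint key_square above 0.0045 m), for 0.05 s.
4. the bar-shaped key is held down (value of joint key_bar above 0.0045 m), for 1.5 s.
At the end, for the whole second after the job is handed in: The flap stays level within 10 degrees (0.17 rad), all three keys are back up (within 1.5 mm), and every loose thing on the bench is within 30 mm of where it stood (all of step 1 and value of joint each of key_round, key_square, key_bar below 0.0015 m and distance of each of tin, compound_bar, hammer, mug, bead_tray, mandrel, pliers_wrench from where it was at the start of the episode below 0.03 m); the robot touches nothing.
It fails at once if a key is pressed while the flap is more than 11 degrees off level (value of joint any of key_round, key_square, key_bar above 0.003 m and (value of joint flap above 0.2 rad or value of joint flap below -0.2 rad)).
It fails at once if two keys are pressed at the same time (value of joint each of key_round, key_square above 0.003 m or value of joint each of key_round, key_bar above 0.003 m or value of joint each of key_square, key_bar above 0.003 m).
It fails at once if a loose thing on the bench is pushed more than 30 mm (distance of any of tin, compound_bar, hammer, mug, bead_tray, mandrel, pliers_wrench from where it was at the start of the episode above 0.03 m).
It also fails if it takes over 62 s, if anything falls off the work surface, if the arm or the gripper's body presses on something with over 40 N, if the wrist force passes 120 N, or if a joint passes its speed limit or range.

## Working session

There is one attempt and no reset: what is moved stays moved. The work goes in short steps, Python scripts to look and compute and a shell command to move; the robot and the scene stay as the last step left them, time stands still between calls to the robot, and variables do not carry over. Pictures are saved under pics/ and viewed, at most 10 in all, crops included, and the job is handed in when it is done.

```bash
mkdir -p pics
cat > h.py <<'E'
import numpy as np, cv2
from cell import manip
def cloud(c,T=None):
    z=c["z_map"].astype(float);H,W=z.shape
    f=H/2/np.tan(np.radians(c["vfov"])/2)
    v,u=np.mgrid[:H,:W]
    P=np.stack([(u-c["cx"])/f*z,(v-c["cy"])/f*z,z,np.ones_like(z)],-1)
    P=P@(c["pose"] if T is None else T).T
    P=P[...,:3]; P[z<=0]=np.nan
    return P
E
python3 - <<'E'
from h import *
np.set_printoptions(suppress=True,precision=1)
for n in ["side","top"]:
    c=manip.capture(n); cv2.imwrite(f"pics/{n}0.png",c["image"][...,::-1]); np.save(n+"P.npy",cloud(c)); np.save(n+"I.npy",c["image"])
    P=cloud(c)
    print(n,c["pose"].round(3).tolist(),c["vfov"])
    for t in "desk key_round key_square key_bar polisher flap tin compound_bar hammer mug bead_tray mandrel pliers_wrench".split():
        for d in manip.search_frame(n,t)[:2]:
            l,tp,r,b=d["extent"]; Q=P[int(tp):int(b)+1,int(l):int(r)+1].reshape(-1,3)
            print(t,round(d["score"],2),np.round(d["extent"]), P[int((tp+b)/2),int((l+r)/2)])
print(manip.get_obs())
E
```

```text
side [[-0.996, -0.076, 0.046, 448.904], [-0.088, 0.778, -0.623, 934.648], [0.011, -0.624, -0.781, 1260.85], [0.0, 0.0, 0.0, 1.0]] 48.14349276503461
desk 0.8 [225. 188. 297. 326.] [568.3 193.  109.8]
key_round 0.51 [254. 251. 270. 268.] [566.8 203.9 116.1]
key_round 0.16 [306. 136. 334. 160.] [ 416.5 -386.9    7. ]
key_square 0.46 [247. 229. 262. 246.] [597.2 126.2 112.6]
key_bar 0.65 [261. 282. 285. 292.] [526.1 289.1 111. ]
key_bar 0.19 [268. 111. 309. 149.] [ 524.2 -193.6  258.8]
polisher 0.61 [221.  89. 307. 189.] [ 605.7 -198.6  208.4]
polisher 0.35 [242. 206. 260. 224.] [625.8  -1.6  53.8]
flap 0.6 [264. 113. 308. 148.] [ 531.4 -204.7  248.4]
flap 0.46 [260. 282. 285. 291.] [526.1 288.5 115.5]
tin 0.49 [243. 203. 260. 223.] [625.6  -3.3  62.2]
compound_bar 0.96 [299. 157. 313. 188.] [ 462.1 -229.9   34.2]
hammer 0.62 [303. 238. 339. 306.] [387.4 158.8   4.5]
hammer 0.36 [229. 351. 272. 394.] [565.5 491.    0.7]
mug 0.62 [268. 114. 309. 150.] [ 523.6 -186.9  256.5]
bead_tray 0.9 [298. 322. 341. 385.] [382.9 423.6   7.2]
mandrel 0.52 [308. 188. 329. 222.] [ 407.9 -111.8   -2.5]
ma
[... 962 characters left out ...]
. 295. 278.] [389.7 156.2  -2. ]
mug 0.68 [123. 199. 160. 232.] [575.8 528.5   3.4]
mug 0.46 [205. 210. 223. 230.] [524.1 273.1 105.1]
bead_tray 0.68 [147. 259. 198. 288.] [377.1 428.1   8.7]
mandrel 0.49 [313. 247. 329. 267.] [391.9 -52.6  65.2]
pliers_wrench 0.77 [399. 232. 448. 265.] [ 406.2 -391.8    2.6]
{'clock': 1.4, 'joint_positions': array([ 1. ,  0.2,  1.6,  0. ,  1.4, -0.2]), 'dq': array([ 0., -0., -0.,  0., -0., -0.]), 'effort': array([ -0. , -39.6, -33.2,  -0. ,   0. ,  -0. ]), 'ee_pos': array([227.5, 528. , 231.3]), 'ee_rot': array([-0. ,  0.2,  1. , -0. ]), 'ft_force': array([-0.5, -0.9, -0.4]), 'torque': array([-0., -0.,  0.]), 'finger_force': 0.0, 'width': 85.31829942471192}
```

Run:
```python
import cv2
a=cv2.imread("pics/top0.png")[120:300,110:470]; b=cv2.imread("pics/side0.png")[80:400,190:370]
cv2.imwrite("pics/topc.png",cv2.resize(a,None,fx=2.2,fy=2.2,interpolation=cv2.INTER_CUBIC))
cv2.imwrite("pics/sidec.png",cv2.resize(b,None,fx=1.85,fy=1.85,interpolation=cv2.INTER_CUBIC))
```

```text
(no output)
```

View pics/topc.png

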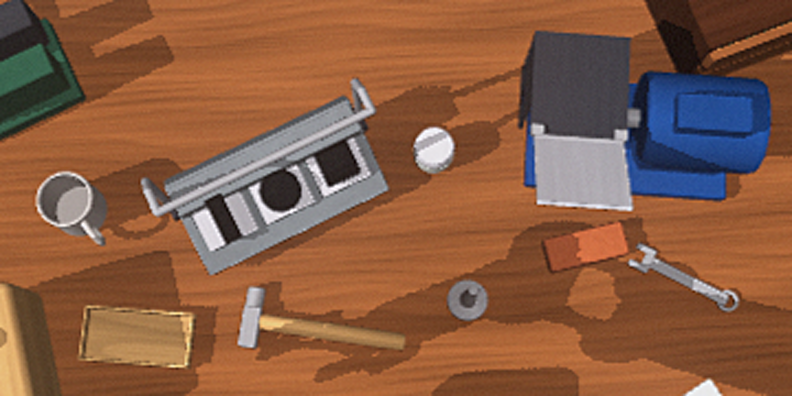

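View pics/sidec.png

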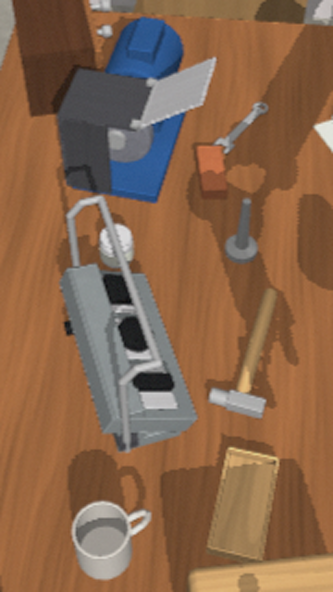

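```bash
cat > m.py <<'E'
from h import *
np.set_printoptions(suppress=True,precision=1)
def meas(P,I):
    I=I.astype(int); br=I.sum(-1)/3; x,y,z=P[...,0],P[...,1],P[...,2]
    M=(br<45)&(z>85)&(z<150)&(x>470)&(x<680)&(y>60)&(y<340)
    n,L,s,c=cv2.connectedComponentsWithStats(M.astype(np.uint8))
    for i in range(1,n):
        if s[i,4]>60: Q=P[L==i]; print("key",s[i,4],np.median(Q,0),(np.nanmin(Q,0)+np.nanmax(Q,0))/2)
    H=P[(z>235)&(z<275)&(x>450)&(x<750)&(y>50)&(y<380)]
    if len(H)>20:
        m=np.median(H,0); d=cv2.fitLine(H.astype(np.float32),cv2.DIST_HUBER,0,.01,.01).ravel()
        t=(H-d[3:])@d[:3]; a,b=np.percentile(t,[1,99]); print("hoop",len(H),d[:3].round(3),d[3:]+d[:3]*(a+b)/2,b-a)
    M=(z>212)&(x>400)&(x<600)&(y>-290)&(y<-110)&(I.max(-1)-I.min(-1)<25)&(br>110)
    n,L,s,c=cv2.connectedComponentsWithStats(M.astype(np.uint8)); i=1+np.argmax(s[1:,4]); Q=P[L==i]
    m=np.median(Q,0); w=np.linalg.svd(Q-m,full_matrices=False)[2][2]; w*=np.sign(w[2]); k=abs((Q-m)@w)<6; Q=Q[k]
    w=np.linalg.svd(Q-Q.mean(0),full_matrices=False)[2][2]; w*=np.sign(w[2])
    print("flap n",len(Q),w.round(3),"tilt",np.arccos(w[2]),"c",Q.mean(0),Q.min(0),Q.max(0))
    q=cv2.minAreaRect(Q[:,:2].astype(np.float32)); print(q, cv2.boxPoints(q).tolist())
E
python3 - <<'E'
from m import *
for n in ["top","side"]: print(n); meas(np.load(n+"P.npy"),np.load(n+"I.npy"))
E
```

```text
top
key 241 [597.4 116.2 107.8] [600.2 117.8 106.5]
key 245 [561.7 198.2 108.1] [565.  198.5 107.8]
key 156 [529.2 281.3 107.8] [528.3 281.6 106.8]
hoop 595 [-0.4  0.9 -0. ] [571.4 203.7 263.1] 312.9767803555073
flap n 1299 [ 0.6 -0.1  0.8] tilt 0.6208448059787024 c [ 530.6 -203.2  251.3] [ 471.4 -273.5  212. ] [ 599.7 -137.5  291.1]
((535.2293701171875, -205.35784912109375), (123.49027252197266, 115.87319946289062), 82.93305969238281) [[470.136474609375, -259.50604248046875], [585.12939453125, -273.76177978515625], [600.322265625, -151.20965576171875], [485.329345703125, -136.95391845703125]]
side
key 165 [601.7 123.4 112.6] [601.3 120.1 110.1]
key 181 [567.  206.4 112.5] [566.8 198.9 111.6]
key 174 [524.9 284.6 107.6] [524.7 281.9 105.5]
hoop 633 [-0.4  0.9 -0. ] [571.4 204.3 263.8] 312.2784214164369
flap n 767 [ 0.6 -0.1  0.8] tilt 0.6249148177487344 c [ 532.3 -201.3  251.2] [ 471.7 -272.5  212. ] [ 598.  -136.2  291.1]
((535.24169921875, -203.6517333984375), (130.544189453125, 113.60209655761719), 82.55528259277344) [[470.4621887207031, -261.013916015625], [583.106689453125, -275.7332763671875], [600.021240234375, -146.28955078125], [487.376708984375, -131.5701904296875]]
```

```bash
python3 -m jog '[[0,0,0.05,0,0,0],[0,0,0.1,0,0,0],[0,0,0.12,0,0,0],[0.265,-0.727,0.12,0,0,0],[0.265,-0.727,0.12,0,0,0],[0.265,-0.727,0.12,0,0,0],[0.265,-0.727,0.12,0,0,0],[0.265,-0.727,0.12,0,0,0],[0.265,-0.727,0.12,0,0,0],[0.265,-0.727,0.12,0,0,0],[0.265,-0.727,0.12,0,0,0],[0.265,-0.727,0.12,0,0,0],[0.265,-0.727,0.12,0,0,0],[0.265,-0.727,0.12,0,0,0],[0.265,-0.727,0.12,0,0,0],[0.265,-0.727,0.12,0,0,0],[0.265,-0.727,0.12,0,0,0],[0.265,-0.727,0.12,0,0,0],[0.265,-0.727,0.12,0,0,0],[0.265,-0.727,0.12,0,0,0]]' -1 40
python3 - <<'E'
from h import *
np.set_printoptions(suppress=True,precision=3)
c=manip.capture("wrist"); print(c["T_tool_cam"]); o=manip.get_obs();print(o["joint_positions"],o["ee_rot"])
E
```

```text
clock: 3.4
ee_pos: [492.6, -201.8, 350.3]
ee_rot: [-0.001, 0.204, 0.979, 0.0]
ft_force: [0.5, 0.4, -1.4]
width: 0.2
finger_force: 0.0
[[  -0.001   -0.958   -0.288   72.738]
 [   1.      -0.      -0.001    0.686]
 [   0.001   -0.288    0.958 -142.368]
 [   0.       0.       0.       1.   ]]
[-0.613 -0.006  1.538  0.     1.611 -1.775] [-0.001  0.203  0.979  0.   ]
```

```bash
python3 -m jog '[[0,0,-0.04,0,0,0],[0,0,-0.055,0,0,0],[0,0,-0.065,0,0,0],[0,0,-0.075,0,0,0],[0,0,-0.083,0,0,0],[0,0,-0.091,0,0,0],[0,0,-0.099,0,0,0],[0,0,-0.107,0,0,0],[0,0,-0.114,0,0,0],[0,0,-0.121,0,0,0],[0,0,-0.127,0,0,0],[0,0,-0.132,0,0,0],[0,0,-0.136,0,0,0],[0,0,-0.139,0,0,0],[0,0,-0.139,0,0,0],[0,0,-0.139,0,0,0]]'; python3 -m jog '[[0,0,0.04,0,0,0],[0,0,0.08,0,0,0],[-0.04,0.05,0.12,0,0,0],[-0.09,0.09,0.12,0,0,0],[-0.12,0.13,0.12,0,0,0],[-0.12,0.17,0.12,0,0,0],[-0.12,0.21,0.12,0,0,0],[-0.12,0.21,0.12,0,0,0]]';  python3 - <<'E'
from m import *
for n in ["top","side"]:
    c=manip.capture(n);print(n)
    P=cloud(c); x,y,z=P[...,0],P[...,1],P[...,2];I=c["image"].astype(int)
    M=(z>185)&(z<260)&(x>440)&(x<575)&(y>-260)&(y<-140)&(I.max(-1)-I.min(-1)<25)
    Q=P[M]; print(len(Q)); m=np.median(Q,0)
    w=np.linalg.svd(Q-Q.mean(0),full_matrices=False)[2][2]; w*=np.sign(w[2]); print(w.round(3),m,np.arcsin(w[0]))
o=manip.get_obs();print(o["clock"],o["ee_pos"],o["ee_rot"])
c=manip.capture("top");cv2.imwrite("pics/top1.png",cv2.resize(c["image"][110:310,110:510,::-1],None,fx=2,fy=2))
E
```

```text
clock: 5.05
ee_pos: [492.6, -198.8, 212.1]
ee_rot: [0.0, 0.202, 0.979, 0.0]
ft_force: [0.2, 0.2, 0.5]
width: 0.2
finger_force: 0.0
clock: 5.85
ee_pos: [371.8, 14.7, 333.1]
ee_rot: [0.001, 0.199, 0.98, 0.001]
ft_force: [0.2, -0.7, -0.7]
width: -0.3
finger_force: 0.0
top
1597
[ 0. -0.  1.] [ 513.9 -201.9  211.3] 0.005354026138855485
side
923
[0. 0. 1.] [ 514.5 -200.3  213.4] 0.0049202149795458386
5.95 [372.5  12.2 332.6] [ 0.   0.2  1.  -0. ]
```

View pics/top1.png

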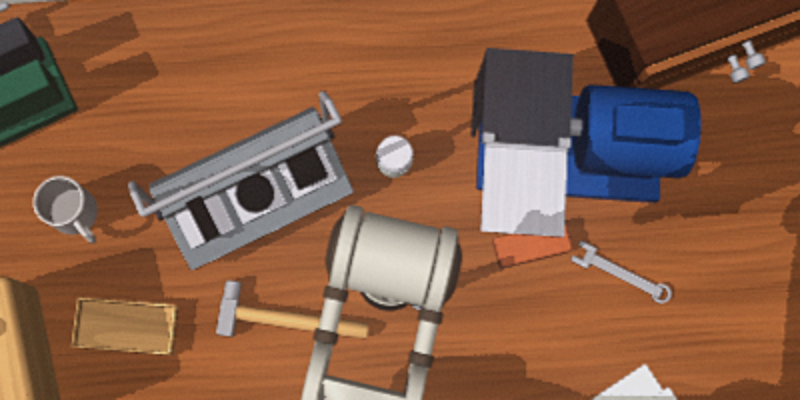

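```bash
cat > k.py <<'E'
from m import *
from scipy.spatial.transform import Rotation as R
psi=[];A=[]
for n in ["top","side"]:
    P=np.load(n+"P.npy");I=np.load(n+"I.npy").astype(int);br=I.sum(-1)/3;x,y,z=P[...,0],P[...,1],P[...,2]
    H=P[(z>245)&(z<275)&(x>450)&(x<750)&(y>70)&(y<340)]
    d=cv2.fitLine(H.astype(np.float32),cv2.DIST_HUBER,0,.01,.01).ravel(); d*=np.sign(d[1]); psi.append(np.arctan2(-d[0],d[1]))
p=np.mean(psi); s,c=np.sin(np.radians(28)),np.cos(np.radians(28))
nv=np.array([-s*np.cos(p),-s*np.sin(p),c]);u=np.array([c*np.cos(p),c*np.sin(p),s]);yv=np.array([-np.sin(p),np.cos(p),0])
B=np.stack([u,yv,nv])
if __name__=="__main__":
  print("psi",np.degrees(psi))
  for n in ["top","side"]:
    P=np.load(n+"P.npy");I=np.load(n+"I.npy").astype(int);br=I.sum(-1)/3;x,y,z=P[...,0],P[...,1],P[...,2]
    M=(br<45)&(z>85)&(z<150)&(x>470)&(x<680)&(y>60)&(y<340)
    k,L,st,_=cv2.connectedComponentsWithStats(M.astype(np.uint8))
    for i in range(1,k):
        if st[i,4]>60:
            Q=P[L==i]@B.T; lo,hi=np.percentile(Q,[3,97],axis=0); print(n,"uvn mid",(lo+hi)/2,"size",hi-lo,"med n",np.median(Q[:,2]))
    T=(z>70)&(z<160)&(x>470)&(x<680)&(y>60)&(y<340)
  print("hoop uvn",B@np.array([571.4,204,264]), B@np.array([571.4,204,258]))
E
python3 k.py
```

```text
psi [23.6 23.4]
top uvn mid [ 575.2 -131.1 -185.4] size [48.2 44.7 17.6] med n -184.33025337693292
top uvn mid [ 576.8  -41.5 -184.4] size [50.4 47.3 16.5] med n -184.28498830587733
top uvn mid [ 577.    47.8 -185.8] size [64.9 21.3 14.8] med n -185.06028013438197
side uvn mid [ 581.7 -129.9 -184.9] size [32.5 49.  13.9] med n -182.38798584321435
side uvn mid [ 583.8  -39.3 -184.8] size [33.6 50.5 12.9] med n -182.77873568664606
side uvn mid [ 576.1   49.9 -185.3] size [61.3 21.7 12.5] med n -183.1192708362421
hoop uvn [658.4 -40.6 -51.1] [655.6 -40.6 -56.4]
```

Run:
```python
from k import *
np.set_printoptions(suppress=True,precision=4)
C=np.array([372.519,11.054,332.3]); q=manip.get_obs()["ee_rot"]; R0=R.from_quat([*q[1:],q[0]])
Rt=R.from_matrix(np.stack([-u,yv,-nv],1)); rv=(Rt*R0.inv()).as_rotvec(degrees=True); print("rot",rv/120,np.linalg.norm(rv))
for k,v in dict(round=-40.5,square=-130.5,bar=49).items():
    for d in (140,30,0): print(k,d,(B.T@[574,v,-184+d]).round(1),((B.T@[574,v,-184+d])-C)/1000)
print("n",nv,"y",yv, manip.get_obs()["ee_pos"])
```

```text
rot [ 0.0008 -0.2394  0.3813] 54.02236714274599
round 140 [499.9 173.  230.6] [ 0.1274  0.162  -0.1017]
round 30 [547.3 193.6 133.5] [ 0.1748  0.1825 -0.1988]
round 0 [560.2 199.2 107. ] [ 0.1877  0.1882 -0.2253]
square 140 [535.8  90.5 230.6] [ 0.1633  0.0794 -0.1017]
square 30 [583.2 111.1 133.5] [ 0.2106  0.1    -0.1988]
square 0 [596.1 116.7 107. ] [ 0.2236  0.1056 -0.2253]
bar 140 [464.3 255.1 230.6] [ 0.0917  0.2441 -0.1017]
bar 30 [511.6 275.7 133.5] [ 0.1391  0.2646 -0.1988]
bar 0 [524.5 281.3 107. ] [ 0.152   0.2702 -0.2253]
n [-0.4306 -0.1871  0.8829] y [-0.3984  0.9172  0.    ] [372.7466  10.9744 332.4322]
```

Go to the round key's 140 mm stand-off, turning first.

```bash
python3 -m jog '[[0.02,0.03,0,0.001,-0.06,0.095],[0.04,0.06,0,0.001,-0.12,0.19],[0.06,0.09,0,0.001,-0.18,0.286],[0.08,0.12,0,0.001,-0.239,0.381],[0.1,0.14,-0.03,0.001,-0.239,0.381],[0.127,0.162,-0.06,0.001,-0.239,0.381],[0.127,0.162,-0.1,0.001,-0.239,0.381],[0.127,0.162,-0.102,0.001,-0.239,0.381],[0.127,0.162,-0.102,0.001,-0.239,0.381],[0.127,0.162,-0.102,0.001,-0.239,0.381]]'
python3 - <<'E'
from k import *
o=manip.get_obs(); q=o["ee_rot"]; M=R.from_quat([*q[1:],q[0]]).as_matrix()
print(M.round(3),np.stack([-u,yv,-nv],1).round(3),o["joint_positions"])
T=np.eye(4);T[:3,:3]=M;T[:3,3]=o["ee_pos"]
c=manip.capture("wrist"); P=cloud(c,T@c["T_tool_cam"]); I=c["image"]; cv2.imwrite("pics/w1.png",I[...,::-1])
br=I.astype(int).sum(-1)/3; Q=P@B.T
K=(br<45)&(abs(Q[...,2]+184)<12)&(abs(Q[...,0]-576)<60)
k,L,st,_=cv2.connectedComponentsWithStats(K.astype(np.uint8))
for i in range(1,k):
    if st[i,4]>400:
        S=Q[L==i]; lo,hi=np.percentile(S,[1,99],axis=0); print(st[i],(lo+hi)/2,hi-lo,np.median(S,0))
E
```

```text
clock: 7.0
ee_pos: [501.7, 172.1, 233.6]
ee_rot: [0.238, -0.196, 0.95, 0.049]
ft_force: [0.3, -0.3, 0.4]
width: -0.1
finger_force: 0.0
[[-0.8 -0.4  0.4]
 [-0.3  0.9  0.2]
 [-0.5 -0.  -0.9]] [[-0.8 -0.4  0.4]
 [-0.4  0.9  0.2]
 [-0.5  0.  -0.9]] [-0.  -0.3  2.1  0.2  0.9 -2.1]
[ 365  150   38   82 2531] [ 574.    46.8 -189.6] [69.3 24.9 10.3] [ 572.2   45.9 -186.2]
[ 246  156   68   69 3011] [ 572.6  -42.  -186. ] [55.4 53.8  4.6] [ 575.3  -40.8 -185.3]
[ 143  160   65   60 3538] [ 572.  -130.7 -188.3] [50.5 49.1 10.7] [ 570.5 -130.2 -184.6]
```

View pics/w1.png

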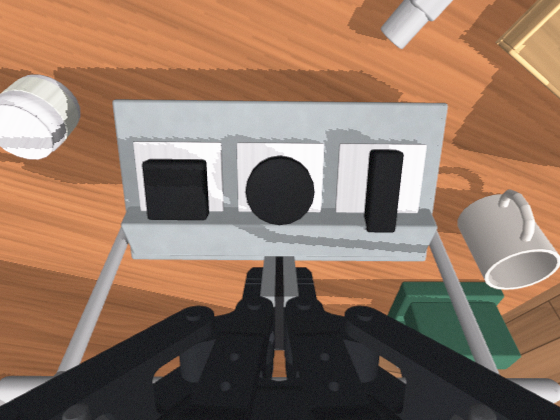

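```bash
python3 -m jog '[[0.0172,0.0075,-0.0353,0,0,0],[0.0344,0.015,-0.0706,0,0,0],[0.0474,0.0206,-0.0971,0,0,0],[0.056,0.0243,-0.1148,0,0,0],[0.0594,0.0258,-0.1218,0,0,0],[0.0611,0.0266,-0.1254,0,0,0],[0.0633,0.0275,-0.1298,0,0,0],[0.0633,0.0275,-0.1298,0,0,0],[0.0633,0.0275,-0.1298,0,0,0],[0.0633,0.0275,-0.1298,0,0,0]]'
python3 - <<'E'
from k import *
o=manip.get_obs(); print(B@o["ee_pos"],B@o["ft_force"])
E
```

```text
clock: 8.05
ee_pos: [563.9, 200.5, 102.2]
ee_rot: [0.238, -0.196, 0.95, 0.049]
ft_force: [-0.8, -0.8, 4.5]
width: -0.1
finger_force: 1.8
[ 575.2  -40.8 -190.1] [ 1.2 -0.4  4.4]
```

```bash
python3 -m jog '[[0.0009,0.0004,-0.0018,0,0,0],[0.0009,0.0004,-0.0018,0,0,0],[0.0009,0.0004,-0.0018,0,0,0]]'
python3 - <<'E'
from k import *
o=manip.get_obs(); print(B@o["ee_pos"],B@o["ft_force"])
E
```

```text
clock: 8.35
ee_pos: [565.0, 200.9, 100.0]
ee_rot: [0.237, -0.196, 0.95, 0.049]
ft_force: [-1.0, -1.0, 5.6]
width: 0.0
finger_force: 2.8
[ 575.2  -40.8 -192.5] [ 1.5 -0.5  5.5]
```

```bash
python3 -m jog '[[-0.0043,-0.0019,0.0088,0,0,0],[-0.0129,-0.0056,0.0265,0,0,0],[-0.0129,-0.0056,0.0265,0,0,0],[0.0051,-0.0468,0.0265,0,0,0],[0.023,-0.0881,0.0265,0,0,0],[0.023,-0.0881,0.0265,0,0,0],[0.023,-0.0881,0.0265,0,0,0],[0.0294,-0.0853,0.0132,0,0,0],[0.0316,-0.0844,0.0088,0,0,0],[0.0337,-0.0834,0.0044,0,0,0],[0.0359,-0.0825,0,0,0,0],[0.0359,-0.0825,0,0,0,0],[0.0359,-0.0825,0,0,0,0],[0.0359,-0.0825,0,0,0,0]]'
python3 - <<'E'
from k import *
o=manip.get_obs(); print(B@o["ee_pos"],B@o["ft_force"])
E
```

```text
clock: 9.75
ee_pos: [597.8, 119.4, 99.1]
ee_rot: [0.234, -0.198, 0.95, 0.051]
ft_force: [-21.0, -4.3, 19.2]
width: 0.1
finger_force: 13.5
[ 572.7 -128.7 -192.3] [-9.5  4.4 26.8]
```

```bash
python3 -m jog '[[-0.0043,-0.0019,0.0088,0,0,0],[-0.0129,-0.0056,0.0265,0,0,0],[-0.0129,-0.0056,0.0265,0,0,0],[-0.0308,0.0356,0.0265,0,0,0],[-0.0487,0.0769,0.0265,0,0,0],[-0.0667,0.1182,0.0265,0,0,0],[-0.084,0.1581,0.0265,0,0,0],[-0.084,0.1581,0.0265,0,0,0],[-0.084,0.1581,0.0265,0,0,0],[-0.0763,0.1615,0.0106,0,0,0],[-0.0745,0.1622,0.0071,0,0,0],[-0.0728,0.163,0.0035,0,0,0],[-0.0715,0.1635,0.0009,0,0,0],[-0.0715,0.1635,0.0009,0,0,0],[-0.0715,0.1635,0.0009,0,0,0]]'
python3 - <<'E'
from k import *
o=manip.get_obs(); print(B@o["ee_pos"],B@o["ft_force"])
E
```

```text
clock: 11.25
ee_pos: [528.4, 281.5, 99.9]
ee_rot: [0.236, -0.196, 0.95, 0.05]
ft_force: [-2.3, -3.4, 2.3]
width: -0.1
finger_force: 2.1
[ 573.9   47.7 -192. ] [-2.  -2.2  3.7]
```

```bash
python3 -m jog '[[0.0007,0.0003,-0.0014,0,0,0],[0.0007,0.0003,-0.0014,0,0,0],[0.0007,0.0003,-0.0014,0,0,0],[0.0007,0.0003,-0.0014,0,0,0]]';  python3 - <<'E'
from k import *
o=manip.get_obs(); print(B@o["ee_pos"],B@o["ft_force"])
E
```

```text
clock: 11.65
ee_pos: [529.0, 282.1, 98.9]
ee_rot: [0.236, -0.197, 0.95, 0.049]
ft_force: [-6.2, -6.3, 7.5]
width: -0.1
finger_force: 5.0
[ 574.1   47.9 -193.3] [-3.7 -3.3 10.5]
```

Bottomed with 10 N; hold two seconds and then withdraw.

```bash
python3 -m jog '[[0,0,0,0,0,0],[0,0,0,0,0,0],[0,0,0,0,0,0],[0,0,0,0,0,0],[0,0,0,0,0,0],[0,0,0,0,0,0],[0,0,0,0,0,0],[0,0,0,0,0,0],[0,0,0,0,0,0],[0,0,0,0,0,0],[0,0,0,0,0,0],[0,0,0,0,0,0],[0,0,0,0,0,0],[0,0,0,0,0,0],[0,0,0,0,0,0],[0,0,0,0,0,0],[0,0,0,0,0,0],[0,0,0,0,0,0],[0,0,0,0,0,0],[0,0,0,0,0,0]]'; python3 -m jog '[[-0.0043,-0.0019,0.0088,0,0,0],[-0.0129,-0.0056,0.0265,0,0,0],[-0.0344,-0.015,0.0706,0,0,0],[-0.0517,-0.0225,0.106,0,0,0],[-0.069,-0.03,0.141,0,0,0],[-0.1,-0.05,0.18,0,0,0],[-0.13,-0.06,0.2,0,0,0],[-0.13,-0.06,0.2,0,0,0],[-0.13,-0.06,0.2,0,0,0],[-0.13,-0.06,0.2,0,0,0]]'
python3 - <<'E'
from k import *
for n in ["top","side"]:
    c=manip.capture(n);P=cloud(c);print(n)
    x,y,z=P[...,0],P[...,1],P[...,2];I=c["image"].astype(int)
    M=(z>185)&(z<260)&(x>440)&(x<575)&(y>-260)&(y<-140)&(I.max(-1)-I.min(-1)<25)
    Q=P[M];w=np.linalg.svd(Q-Q.mean(0),full_matrices=False)[2][2]; print("tilt",np.arcsin(w[0]*np.sign(w[2])))
    Q=P@B.T
    for v in (-41,-130.5,48):
        K=(I.sum(-1)<135)&(abs(Q[...,1]-v)<22)&(abs(Q[...,0]-574)<22)&(abs(Q[...,2]+184)<12); print(v,K.sum(),np.median(Q[K][:,2]) if K.any() else 0)
    if n=="top": cv2.imwrite("pics/top2.png",cv2.resize(c["image"][110:310,110:510,::-1],None,fx=2,fy=2))
print(manip.get_obs()["ft_force"])
E
```

```text
clock: 13.65
ee_pos: [529.0, 282.1, 98.9]
ee_rot: [0.236, -0.197, 0.95, 0.049]
ft_force: [-6.6, -5.6, 8.2]
width: 0.3
finger_force: 5.0
clock: 14.65
ee_pos: [398.6, 222.4, 296.7]
ee_rot: [0.235, -0.196, 0.951, 0.05]
ft_force: [0.1, 0.6, 0.2]
width: 0.2
finger_force: 0.0
top
tilt 0.0013721688209634437
-41 192 -184.2030269385543
-130.5 186 -183.73865339487298
48 96 -185.52057987702295
side
tilt 0.0032085879940877476
-41 117 -181.85553892110153
-130.5 107 -181.1715981271893
48 118 -183.04539600872204
[ 0.4  0.5 -0.9]
```

View pics/top2.png

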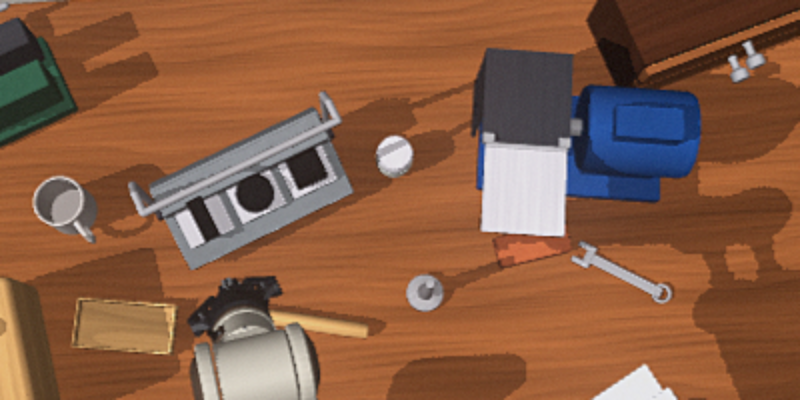

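The flap at (525,190) is level. The keys at (205,215), (255,193) and (308,170) are back up, and the loose things haven't moved.

```bash
python3 -c "
from cell import manip
print(manip.finish_job())"
```

```text
the job is handed in; nothing more can be done
None
```

The job is handed in, with no verdict shown: the flap is level, the round and square keys were pressed in turn, the bar key was held for just over 2 s, all keys are back up, and no loose thing I could see had moved (the arm hid part of the hammer in the last picture).

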